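Close a fresh casting into the flat-curing press

ROBOT

A 6-joint arm with a two-finger parallel gripper is mounted at the origin on a cart in front of the work surface, level with it; the furniture and walls round the work are solid. World frame = base frame: x ahead of the robot, y to its left, z up, the work surface at z = 0. Lengths are in m, angles in degrees, forces in N, time in s.
With the tool pointing down it reaches from about 0.3 to 0.875 m from the base axis. Payload 4.2 kg.
Tool frame: the origin (TCP) lies between the finger pads; the fingertips stand 11 mm ahead of it and the grasp point (between the pads) lies 8 mm behind it; z points along the fingers, y is the line along which they close (so a half turn about z gives the same grasp; the last joint's range is limited). The gripper opens to 85 mm and grips with 20 to 120 N. Pads are 22 mm wide; open, the fingers measure 114 mm over their backs; the gripper's body (76 mm by 85 mm) begins 54 mm behind the grasp point. The pads swing forward as they close: fully open they stand 13 mm farther back than shut.
Start: joints at [64.286, 18.312, 89.639, -0, 72.044, -1.146], TCP at [0.239, 0.523, 0.242] pointing down, gripper open.
Joint ranges: [-177.97, 177.97], [-48.28, 115.42], [12.27, 149.76], [-77.06, 257.06], [2.81, 150.46], [-146.56, 146.56]. Speed limits (degrees/s): [147.25, 147.25, 180, 180, 180, 180].

INTERFACE

Orientations are given as [roll, pitch, yaw] about the fixed x, y, z axes, in that order (R = Rz(yaw) Ry(pitch) Rx(roll)).
In Python, from bench import bot, eyes gives the robot as it stands.
- The arm moves only by the shell command python3 -m inch 'ROWS' [FORCE]. ROWS is JSON, a list of rows, each an object with "twist": the turn, a rotation vector about the tool's x, y, z in units of 6 degrees (1.0 is 6 degrees), a list of three; "translation": the shift along the tool's x, y, z in mm, a list of three; "hand": the finger opening in mm, from 0 to 85.4. A call has 1 to 20 rows; each row is the pose to reach, as a shift and turn from the pose commanded when the call began, along the tool's axes at that moment; what a row does not reach only later rows make up. A row lasts 1/8 s, in which the tool goes at most 62.5 mm and 10.7 degrees, less where a joint would pass 70% of its speed; a pose out of reach is approached as far as the arm can. A call with a gripper value outside its range is refused whole. The fingers move at their own pace and stop on an object; FORCE is the grip in N (left out, the last holds). Time passes only in rows, so rows that repeat a pose let the fingers close. It gives the time, the measured TCP pose, the force, the opening and the grip force at its end, in the units of the state.
- bot.sense(): the state, without advancing time (a new reading comes with each control period).
- eyes.get_image(name): name is "scene" or "side" or "wrist"; returns a dict with "image" (480x640x3 uint8, red, green, blue), "mtx" (3x3 intrinsics, pixels), "extrinsics" (4x4, takes a point from world to camera coordinates). Camera axes: x right, y down, z forward; pixel columns grow to the right and rows downward; lengths in m; the calibration is good to about 2 mm. A picture is of the moment at which its call begins. There is no depth.
- bot.job_done(): hands the job in; it is judged then, once.
The state is a dict: "time_s": time; "q": joint angles; "joint_vel": joint speeds; "joint_torque": joint torques, N m; "eef_pos": TCP position; "ee_rot": TCP orientation; "force": force on the tool from outside, world axes, zero at the start; "ft_torque": the same for the moment, N m; "opening": opening from 0.0 (shut) to 1.0 (fully open); "finger_force": force on a finger pad.
Only numpy, scipy, OpenCV 4.12 (cv2) and the standard library are available. Lean on these libraries where they do the work, as an engineer would, in place of code of your own. Each camera call takes 0.05 s, during which the arm holds its last target. There are 200 camera calls.

TASK

The zigzag casting is fresh from the mould and must finish curing flat. Lay it flat along the middle of the press bed and let go of it; then set the press board over it, cleat up, so that it sits level down between the rails, and last swing the red handle of the toggle clamp outwards and fully down until the clamp locks and its foot bears on the cleat. Leave the other castings where they lie.

Things in the scene. Friction and masses are not known exactly. Their poses are not given: they have to be found in the camera images.
- press: Flat-curing press, fixed: plywood base 176 x 300 x 15 mm with a bed, two side rails, two end stops and a steel toggle clamp. Origin: under the bed's centre at worktop height; z up, x across the bed, y along it towards the clamp (base spans y -98 to +202 mm).
- press_board: Loose plywood board 100 (x) x 140 (y) x 12 mm with a wooden cleat on top, 28 mm wide (x), 120 mm long, 36 mm high: 48 mm in all, 0.24 kg. Origin: centre of the underside, z up. Grasp the cleat. Seated on the casting its underside is at press z = 30 mm, with 3 mm play to each rail and 5 mm to each stop; the foot presses the middle of the cleat.
- zigzag: The casting to press: flat cream resin bar with a zigzag outline, 46 (x) x 119 (y) x 12 mm, about 0.05 kg. Origin: centre of the underside, z up, y along its length. About 44 mm wide across x near the middle (best at y = 0 to +10 mm).
- handle_grip (a point): Point on the axis of the handle's red round grip (23 mm thick), 35 mm short of its end. Path in the press's y-z plane (y, z in mm, handle's lean back from upright in degrees): open 154, 224, 14; then 210, 206, 33; 244, 190, 45; 264, 181, 52; 277, 174, 58; 288, 164, 66; 295, 150, 73; 301, 122, 84; locked 302, 112, 88 (nearly level). The handle's end is 35 mm further out.
- clamp_arm (a joint): Angle of the clamp arm: 0 open (upright, at the start), about 1.57 rad clamped (level over the bed). The handle drives it through a toggle link that locks just past dead centre; the arm swings towards the bed as the handle swings away from it.
- clamp_foot: Black rubber foot, 24 mm across, on a spring spindle at the end of the clamp arm. Origin: centre of its pressing face. Clamped, it presses the cleat over the bed's centre at press z = 78 mm with some 15 to 20 N.
- cross_disc: Bystander: cream resin disc with a cross bar, 77 x 115 x 13 mm, lying flat. Origin: centre of the underside. Not to be moved.
- arrow_part: Bystander: cream resin casting shaped like a broad arrow head, 49 x 68 x 12 mm, lying flat. Origin: centre of the underside. Not to be moved.
- bed (a point): Centre of the bed's top (aluminium plate), 18 mm over the worktop; axes as the press. Wooden rails along it: inner faces at x = +-53 mm, 16 mm thick, 130 mm long, tops 23 mm over the bed. Wooden end stops: inner faces at y = +-75 mm, 50 mm wide, same height.
- clamp_pivot (a point): Pivot of the clamp arm, at press y = 105, z = 97 mm. Open, the arm stands upright here (31 mm wide at most, top at z = 220 mm, foot pointing to the bed at y = 80 mm, z = 200 mm); the handle stands upright behind it.
Mind the look-alikes: they are no part of the job. What is shaped like the zigzag but green is not meant.

How it is judged (in metres and radians):
On the way, in this order (a step that is already met when the one before it is completed fails the run):
1. the zigzag casting lies flat along the middle of the bed, let go (x of zigzag in the frame of press between -0.018 and 0.018 m and y of zigzag in the frame of press between -0.018 and 0.018 m and z of zigzag in the frame of press between 0.014 and 0.022 m and angle between the y axis of zigzag and the y axis of press, either way round below 0.25 rad and angle between zigzag's own z axis and vertical below 0.06 rad and contact force between the fingers and zigzag below 0.1 N), for 0.2 s.
2. the press board sits level on the casting between the rails, let go (x of zigzag in the frame of press between -0.018 and 0.018 m and y of zigzag in the frame of press between -0.018 and 0.018 m and z of zigzag in the frame of press between 0.014 and 0.022 m and angle between the y axis of zigzag and the y axis of press, either way round below 0.25 rad and angle between zigzag's own z axis and vertical below 0.06 rad and x of press_board in the frame of press between -0.006 and 0.006 m and y of press_board in the frame of press between -0.009 and 0.009 m and z of press_board in the frame of press between 0.026 and 0.034 m and angle between press_board's own z axis and vertical below 0.04 rad and angle between the y axis of press_board and the y axis of press, either way round below 0.08 rad and contact force between the fingers and press_board below 0.1 N), for 0.2 s.
At the end, for the whole second after the job is handed in: Casting flat on the bed, within 18 mm of its centre and 0.25 rad of its length; board on it between the rails (6 mm across, 9 mm along, square to 0.08, level to 0.04 rad); clamp locked: handle grip point under 130 mm high, foot pressing the board with over 8 N; all at rest (x of zigzag in the frame of press between -0.018 and 0.018 m and y of zigzag in the frame of press between -0.018 and 0.018 m and z of zigzag in the frame of press between 0.014 and 0.022 m and angle between the y axis of zigzag and the y axis of press, either way round below 0.25 rad and angle between zigzag's own z axis and vertical below 0.06 rad and x of press_board in the frame of press between -0.006 and 0.006 m and y of press_board in the frame of press between -0.009 and 0.009 m and z of press_board in the frame of press between 0.026 and 0.034 m and angle between press_board's own z axis and vertical below 0.04 rad and angle between the y axis of press_board and the y axis of press, either way round below 0.08 rad and contact force between clamp_foot and press_board above 8 N and z of handle_grip in the frame of press below 0.13 m and linear speed of each of press_board, zigzag below 0.02 m/s); the robot touches nothing.
It fails at once if the cross-bar disc is shifted by more than 30 mm (distance of cross_disc from where it was at the start of the episode above 0.03 m).
It fails at once if the arrow casting is shifted by more than 30 mm (distance of arrow_part from where it was at the start of the episode above 0.03 m).
It also fails if it takes over 69 s, if anything falls off the work surface, if the arm or the gripper's body presses on something with over 40 N, if the wrist force passes 120 N, or if a joint passes its speed limit or range.

## Working session

There is one attempt and no reset: what is moved stays moved. The work goes in short steps, Python scripts to look and compute and a shell command to move; the robot and the scene stay as the last step left them, time stands still between calls to the robot, and variables do not carry over. Pictures are saved under pics/ and viewed, at most 13 in all, crops included, and the job is handed in when it is done.

```bash
mkdir -p pics; ls
cat > look.py <<'E'
from bench import bot, eyes
import cv2, numpy as np, pickle
def snap(n,f):
    d=eyes.get_image(n); cv2.imwrite(f'pics/{f}.png',cv2.cvtColor(d['image'],cv2.COLOR_RGB2BGR)); pickle.dump(d,open(f'pics/{f}.pkl','wb')); return d
def ray(d,u,v,z):
    T=np.array(d['extrinsics']);R=T[:3,:3];c=-R.T@T[:3,3]
    r=R.T@np.linalg.inv(d['mtx'])@[u,v,1]; return c+r*(z-c[2])/r[2]
def proj(d,p):
    T=np.array(d['extrinsics']);q=d['mtx']@(T[:3,:3]@np.array(p)+T[:3,3]); return q[:2]/q[2]
E
python3 - <<'E'
from look import *
for n in ['scene','side']:
    d=snap(n,n+'0');T=np.array(d['extrinsics']);print(n,-T[:3,:3].T@T[:3,3],T[:3,:3][2])
print(bot.sense())
E
```

```text
pics
scene [ 0.14176427 -1.04622625  0.95985169] [ 0.31649505  0.70566867 -0.63392634]
side [ 0.20497359 -1.26898025  0.82189062] [ 0.24624197  0.83840367 -0.48625526]
{'time_s': 0.1, 'q': array([ 6.42840703e+01,  1.83483587e+01,  8.96990318e+01, -1.87053083e-04,
        7.20442967e+01, -1.14557797e+00]), 'joint_vel': array([ 0.02615716, -0.01232254, -0.10835169,  0.01561633, -0.12609064,
        0.02393981]), 'joint_torque': array([ 1.10454537e-03, -4.16409516e+01, -2.34707004e+01,  2.15288736e-05,
        4.91931278e-03, -1.11876750e-05]), 'eef_pos': array([0.23891222, 0.52257094, 0.24156511]), 'ee_rot': array([-1.79908328e+02, -1.65526532e-03,  1.55429705e+02]), 'force': array([ 0.31042344,  0.22555534, -0.03056351]), 'ft_torque': array([-0.02209274, -0.01877827,  0.02458699]), 'finger_force': 0.0, 'opening': 1.0025426953092578}
```

View pics/scene0.png

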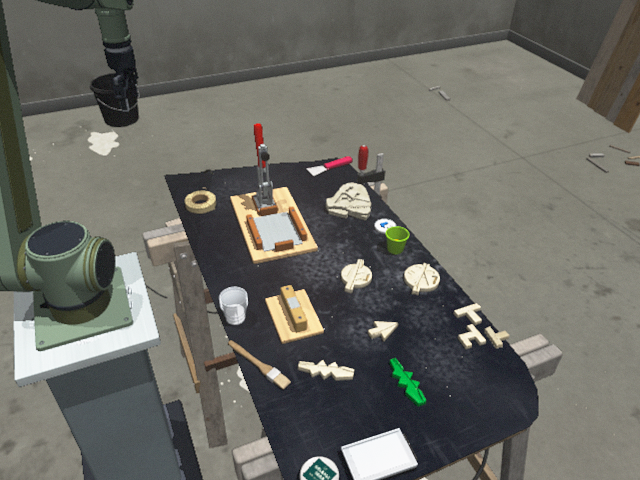

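View pics/side0.png

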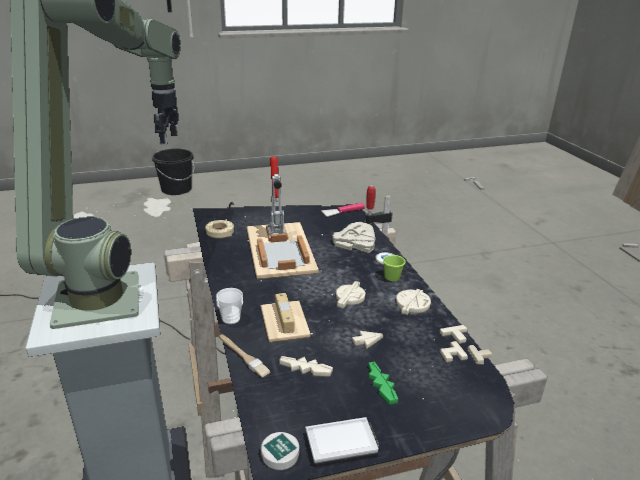

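The scene shows the press bed at about (275,232), the board at (294,312), and the handle at (258,130). The casting candidates are the cream zigzag (326,370) and the green zigzag (408,382). The cream one fits because the task excludes green. The arrow is at (382,328), and the discs are at (357,275) and (422,277). Next I measure these and enlarge a crop.

Run:
```python
from look import *
for n,boxes in [('scene',dict(zig=(290,350,365,390),board=(260,285,330,345),base=(222,185,322,265))),('side',dict(zig=(272,348,340,382),board=(255,290,315,342),base=(240,218,322,280)))]:
    d=pickle.load(open(f'pics/{n}0.pkl','rb'));im=d['image'];hsv=cv2.cvtColor(im,cv2.COLOR_RGB2HSV)
    for k,(a,b,c,e) in boxes.items():
        m=(hsv[b:e,a:c,2]>95).astype(np.uint8)
        cs,_=cv2.findContours(m,cv2.RETR_EXTERNAL,cv2.CHAIN_APPROX_NONE);ct=max(cs,key=cv2.contourArea).reshape(-1,2)+[a,b]
        z=dict(zig=.008,board=.012,base=.015)[k]
        P=np.array([ray(d,u,v,z)[:2] for u,v in ct]);r=cv2.minAreaRect((P*1000).astype(np.float32))
        ap=cv2.approxPolyDP(ct.astype(np.int32),4,True).reshape(-1,2)
        print(n,k,r); 
        if k!='zig': print([(tuple(p),ray(d,*p,z)[:2].round(3).tolist()) for p in ap])
im=cv2.imread('pics/scene0.png')[180:392,215:435];cv2.imwrite('pics/crop.png',cv2.resize(im,None,fx=2.8,fy=2.8,interpolation=cv2.INTER_CUBIC)[:600])
```

```text
scene zig ((456.2757568359375, -393.8209228515625), (45.71297836303711, 119.78569030761719), 55.40919876098633)
scene board ((450.5840148925781, -214.37704467773438), (172.24745178222656, 103.29939270019531), 87.49819946289062)
[((np.int32(265), np.int32(298)), [0.407, -0.15]), ((np.int32(282), np.int32(343)), [0.396, -0.295]), ((np.int32(323), np.int32(332)), [0.492, -0.301]), ((np.int32(304), np.int32(289)), [0.505, -0.158]), ((np.int32(280), np.int32(288)), [0.452, -0.132]), ((np.int32(295), np.int32(330)), [0.436, -0.271]), ((np.int32(281), np.int32(296)), [0.445, -0.159])]
scene base ((521.3214721679688, 113.62699127197266), (334.9599609375, 179.67471313476562), 85.06402587890625)
[((np.int32(287), np.int32(187)), [0.623, 0.266]), ((np.int32(272), np.int32(189)), [0.577, 0.273]), ((np.int32(270), np.int32(205)), [0.544, 0.198]), ((np.int32(261), np.int32(202)), [0.525, 0.222]), ((np.int32(267), np.int32(200)), [0.544, 0.225]), ((np.int32(261), np.int32(194)), [0.538, 0.261]), ((np.int32(260), np.int32(203)), [0.52, 0.219]), ((np.int32(256), np.int32(197)), [0.519, 0.252]), ((np.
[... 992 characters left out ...]
59375, 184.91427612304688), 86.19556427001953)
[((np.int32(246), np.int32(227)), [0.446, 0.281]), ((np.int32(257), np.int32(278)), [0.421, -0.028]), ((np.int32(300), np.int32(274)), [0.541, -0.039]), ((np.int32(319), np.int32(279)), [0.584, -0.077]), ((np.int32(321), np.int32(270)), [0.603, -0.033]), ((np.int32(299), np.int32(222)), [0.621, 0.272]), ((np.int32(284), np.int32(223)), [0.572, 0.278]), ((np.int32(281), np.int32(218)), [0.571, 0.316]), ((np.int32(280), np.int32(224)), [0.557, 0.274]), ((np.int32(279), np.int32(218)), [0.564, 0.318]), ((np.int32(274), np.int32(223)), [0.54, 0.286]), ((np.int32(271), np.int32(218)), [0.538, 0.325]), ((np.int32(269), np.int32(224)), [0.522, 0.283])]
```

View pics/crop.png

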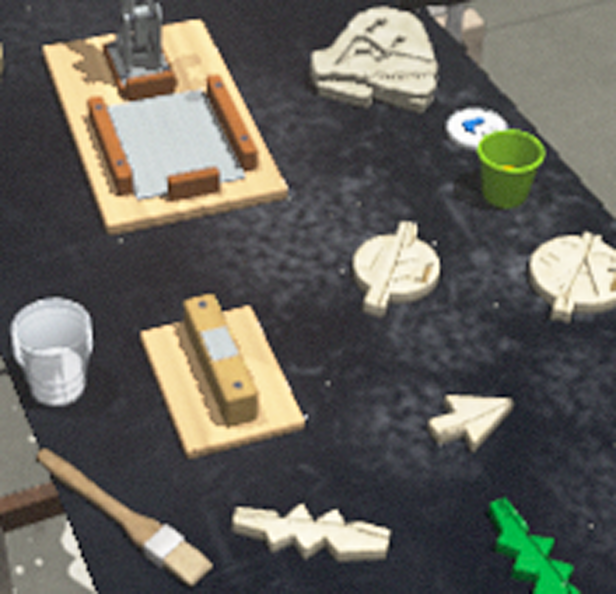

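The crop confirms that the cream zigzag at (326,370) is the piece: a cream bar with a jagged outline measuring 46 x 120 mm, as specified. It lies at about (0.456, -0.394), with its length along 145.4°. The press centre is about (0.52, 0.066), turned -5°. The board is at (0.450, -0.226), turned -4°.

```bash
cat > rel.py <<'E'
import sys,numpy as np
from scipy.spatial.transform import Rotation as R
from bench import bot
a=[float(x) for x in sys.argv[1:]]
s=bot.sense(); A=R.from_euler('xyz',s['ee_rot'],degrees=True)
B=R.from_euler('xyz',[180,0,a[3]],degrees=True)
print('translation',(A.inv().apply(np.array(a[:3])-s['eef_pos'])*1000).round(1).tolist(),'twist',((A.inv()*B).as_rotvec(degrees=True)/6).round(3).tolist(),'now',s['eef_pos'].round(4),s['ee_rot'].round(2),s['time_s'])
E
python3 rel.py .456 -.394 .2 145.4
```

```text
translation [-578.6, -743.2, 42.7] twist [-0.015, 0.001, 1.672] now [0.2389 0.5226 0.2416] [-179.91   -0.    155.43] 0.1
```

```bash
R='{"twist":[0,0,1.67],"translation":[-578.6,-743.2,43],"hand":62}' >/dev/null; python3 -m inch '[{"twist":[0,0,1.67],"translation":[-579,-743,43],"hand":62},{"twist":[0,0,1.67],"translation":[-579,-743,43],"hand":62},{"twist":[0,0,1.67],"translation":[-579,-743,43],"hand":62},{"twist":[0,0,1.67],"translation":[-579,-743,43],"hand":62},{"twist":[0,0,1.67],"translation":[-579,-743,43],"hand":62},{"twist":[0,0,1.67],"translation":[-579,-743,43],"hand":62},{"twist":[0,0,1.67],"translation":[-579,-743,43],"hand":62},{"twist":[0,0,1.67],"translation":[-579,-743,43],"hand":62},{"twist":[0,0,1.67],"translation":[-579,-743,43],"hand":62},{"twist":[0,0,1.67],"translation":[-579,-743,43],"hand":62},{"twist":[0,0,1.67],"translation":[-579,-743,43],"hand":62},{"twist":[0,0,1.67],"translation":[-579,-743,43],"hand":62},{"twist":[0,0,1.67],"translation":[-579,-743,43],"hand":62},{"twist":[0,0,1.67],"translation":[-579,-743,43],"hand":62},{"twist":[0,0,1.67],"translation":[-579,-743,43],"hand":62},{"twist":[0,0,1.67],"translation":[-579,-743,43],"hand":62},{"twist":[0,0,1.67],"translation":[-579,-743,43],"hand":62},{"twist":[0,0,1.67],"translation":[-579,-743,43],"hand":62}]' 40
python3 - <<'E'
from look import *
s=bot.sense();print(s['eef_pos'],s['ee_rot'])
d=snap('wrist','w1');im=d['image'];hsv=cv2.cvtColor(im,cv2.COLOR_RGB2HSV)
m=((hsv[...,2]>130)&(hsv[...,1]<90)).astype(np.uint8)
cs,_=cv2.findContours(m,cv2.RETR_EXTERNAL,cv2.CHAIN_APPROX_NONE)
for c in cs:
    if cv2.contourArea(c)>1500:
        P=np.array([ray(d,u,v,.012)[:2] for u,v in c.reshape(-1,2)]);print(c.reshape(-1,2).mean(0),cv2.minAreaRect((P*1000).astype(np.float32)))
E
```

```text
time_s: 2.35
eef_pos: [0.4564, -0.392, 0.1994]
ee_rot: [180.0, -0.1, 145.5]
force: [-0.1, 0.9, -0.2]
opening: 0.726
finger_force: 0.0
[ 0.45642926 -0.39195413  0.19935746] [ 1.79970357e+02 -5.43029344e-02  1.45474090e+02]
[482.8129771  327.98091603] ((619.4642333984375, -341.7601318359375), (41.69605255126953, 67.24029541015625), 62.866275787353516)
[ 64.72356215 350.04823748] ((447.0467529296875, -641.4471435546875), (119.63863372802734, 91.42578125), 85.97128295898438)
[ 28.79037801 253.0790378 ] ((355.841796875, -604.6328735351562), (44.173377990722656, 70.53082275390625), 42.77346420288086)
[315.37352941 203.19705882] ((451.093994140625, -398.6258544921875), (25.016599655151367, 117.42046356201172), 59.057373046875)
[551.42751843  99.20638821] ((487.7006530761719, -225.53240966796875), (139.56039428710938, 47.80249786376953), 78.18434143066406)
[33.44090909 83.05909091] ((268.5188903808594, -509.52398681640625), (50.97347640991211, 31.846424102783203), 1.2011187076568604)
[258.56495468  77.59214502] ((354.0575256347656, -375.38165283203125), (24.9147891998291, 47.85824966430664), 26.666568756103516)
[546.56213018  56.71005917] ((456.37744140625, -204.6088409423828), (38.874698638916016, 25.399646759033203), 86.43698120117188)
[69.18974359 49.56410256] ((267.1567687988281, -472.5732421875), (53.50753402709961, 28.191938400268555), 0.94610595703125)
```

View pics/w1.png

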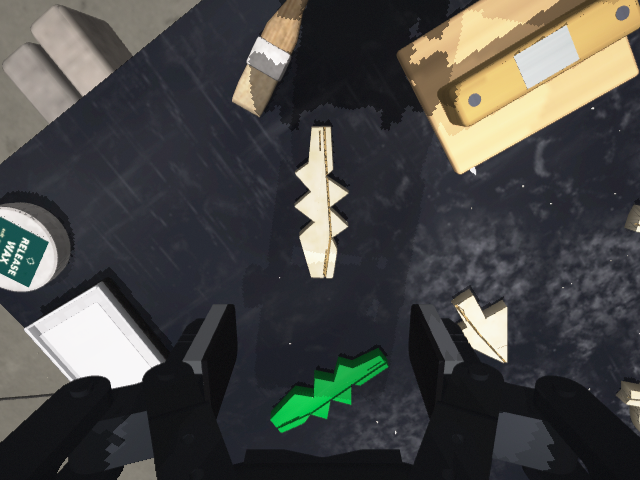

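The wrist view shows the zigzag at (321,202), upright in the image from row 126 to 278. The mask was split by the dark line on it, so I re-measure with the gap closed.

```bash
python3 - <<'E'
from look import *
d=pickle.load(open('pics/w1.pkl','rb'));hsv=cv2.cvtColor(d['image'],cv2.COLOR_RGB2HSV)
m=np.zeros((480,640),np.uint8);m[110:290,285:360]=(hsv[110:290,285:360,2]>110)
m=cv2.morphologyEx(m,cv2.MORPH_CLOSE,np.ones((7,7)))
c=max(cv2.findContours(m,0,1)[0],key=cv2.contourArea).reshape(-1,2)
print(cv2.boundingRect(c))
for z in (.012,.006):
  P=np.array([ray(d,u,v,z)[:2] for u,v in c]);print(cv2.minAreaRect((P*1000).astype(np.float32)))
print(ray(d,321,202,.012), ray(d,331,126,.012))
E
python3 rel.py .456 -.394 .016 145.4
```

```text
(295, 127, 53, 151)
((455.02362060546875, -392.4055480957031), (39.7322998046875, 117.3958969116211), 56.48316955566406)
((456.19671630859375, -393.23516845703125), (40.476959228515625, 119.59613037109375), 56.483154296875)
[ 0.45242134 -0.39059739  0.012     ] [ 0.41028813 -0.3528057   0.012     ]
translation [-0.7, -2.0, 183.6] twist [0.003, -0.003, 0.015] now [ 0.4566 -0.392   0.1996] [ 1.7998e+02 -2.0000e-02  1.4549e+02] 2.4
```

```bash
python3 -m inch '[{"twist":[0,0,0.08],"translation":[1,0,60],"hand":62},{"twist":[0,0,0.08],"translation":[1,0,120],"hand":62},{"twist":[0,0,0.08],"translation":[1,0,165],"hand":62},{"twist":[0,0,0.08],"translation":[1,0,180],"hand":62},{"twist":[0,0,0.08],"translation":[1,0,185],"hand":62},{"twist":[0,0,0.08],"translation":[1,0,185],"hand":30},{"twist":[0,0,0.08],"translation":[1,0,185],"hand":30},{"twist":[0,0,0.08],"translation":[1,0,185],"hand":30},{"twist":[0,0,0.08],"translation":[1,0,185],"hand":30},{"twist":[0,0,0.08],"translation":[1,0,185],"hand":30}]' 40
```

```text
time_s: 3.65
eef_pos: [0.457, -0.3939, 0.0167]
ee_rot: [-180.0, 0.2, 144.9]
force: [-1.4, 1.2, 6.0]
opening: 0.384
finger_force: 37.5
```

```bash
python3 -m inch '[{"twist":[0,0,0],"translation":[0,0,-20],"hand":30},{"twist":[0,0,0],"translation":[0,0,-80],"hand":30},{"twist":[0,0,0],"translation":[0,0,-140],"hand":30},{"twist":[0,0,0],"translation":[0,0,-185],"hand":30},{"twist":[0,0,0],"translation":[0,0,-185],"hand":30}]'
python3 -c "
from look import *
d=snap('wrist','w2')"
```

```text
time_s: 4.28
eef_pos: [0.4577, -0.3945, 0.205]
ee_rot: [-179.9, 0.6, 144.9]
force: [-0.4, 0.3, -0.8]
opening: 0.38
finger_force: 37.9
```

View pics/w2.png

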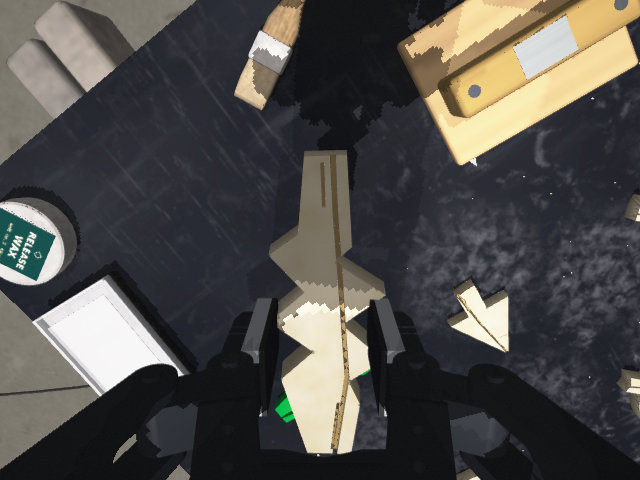

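The casting is held between the pads: top end corners at (305,151) and (348,151), lower end at (305,452) and (355,455). I work out where it sits in the hand.

```bash
python3 - <<'E'
from look import *
from scipy.spatial.transform import Rotation as R
d=pickle.load(open('pics/w2.pkl','rb'));s=bot.sense();A=R.from_euler('xyz',s['ee_rot'],degrees=True)
for p in [(305,151),(348,151),(270,252),(385,292),(305,452),(355,455)]:
    for z in (.2,):
        q=ray(d,*p,z);print(p,(A.inv().apply(q-s['eef_pos'])*1000).round(1))
E
python3 rel.py .5205 .066 .13 85
```

```text
(305, 151) [60.9 -5.8  1.7]
(348, 151) [60.9  7.7  1.7]
(270, 252) [ 27.1 -18.1   1.9]
(385, 292) [12.2 21.6  2. ]
(305, 452) [-58.4  -7.3   2.4]
(355, 455) [-59.9  12.8   2.4]
translation [212.1, 412.9, 70.7] twist [0.023, 0.051, 9.987] now [ 0.4566 -0.3935  0.2021] [-179.97    0.32  144.93] 4.325
```

```bash
python3 -m inch '[{"twist":[0,0,10],"translation":[155,323,2],"hand":30},{"twist":[0,0,10],"translation":[155,323,2],"hand":30},{"twist":[0,0,10],"translation":[155,323,2],"hand":30},{"twist":[0,0,10],"translation":[155,323,2],"hand":30},{"twist":[0,0,10],"translation":[155,323,2],"hand":30},{"twist":[0,0,10],"translation":[155,323,2],"hand":30},{"twist":[0,0,10],"translation":[155,323,2],"hand":30},{"twist":[0,0,10],"translation":[155,323,2],"hand":30},{"twist":[0,0,10],"translation":[155,323,2],"hand":30}]' 40
python3 -c "
from look import *
d=snap('wrist','w3');s=bot.sense();print(s['eef_pos'],s['ee_rot'],s['opening'])"
```

```text
time_s: 5.45
eef_pos: [0.5143, -0.0408, 0.1969]
ee_rot: [-179.9, 0.0, 84.9]
force: [1.3, -0.5, -1.4]
opening: 0.381
finger_force: 37.9
[ 0.51432813 -0.04090435  0.19701186] [-1.79966070e+02  1.84010010e-02  8.48517592e+01] 0.3803792017798044
```

View pics/w3.png

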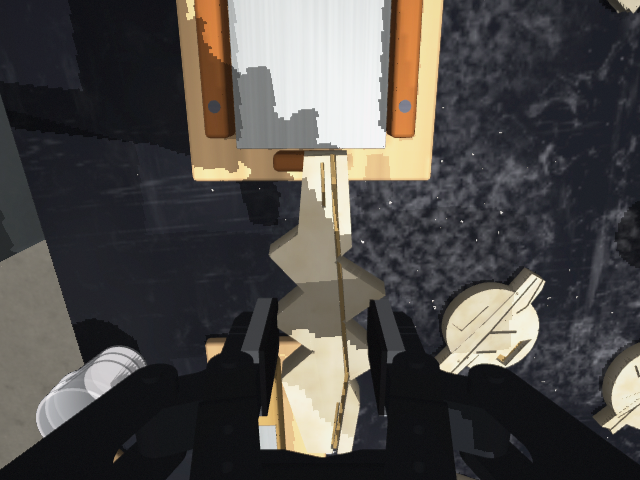

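The view ahead shows the base's front corners at (193,180) and (431,181), the bed plate's front corners at (237,149) and (385,149), and both rails.

Run:
```python
from look import *
d=pickle.load(open('pics/w3.pkl','rb'))
g=lambda u,v,z:ray(d,u,v,z)[:2]
L,Rr=g(193,180,.015),g(431,181,.015)
L2,R2=g(178,0,.015),g(443,0,.015)
print('front',L,Rr,np.linalg.norm(Rr-L)*1000,'ang',np.degrees(np.arctan2(*(Rr-L)[::-1])))
print('sides',[np.degrees(np.arctan2(*(b-a)[::-1]))-90 for a,b in ((L,L2),(Rr,R2))])
e=(Rr-L)/np.linalg.norm(Rr-L);n=np.array([-e[1],e[0]])
print('centre',(L+Rr)/2+.098*n)
a,b=g(206,137,.041),g(229,137,.041);c,f=g(391,137,.041),g(415,137,.041)
print('rails',a,b,c,f,'innerw',np.linalg.norm(c-b)*1000,'mid',(b+c)/2,(a+f)/2)
print('railscrews',g(214,106,.041),g(405,106,.041))
for k in ('scene','side'):
  pass
```

```text
front [ 0.42053495 -0.01093857] [ 0.59515918 -0.02719598] 175.37936929070588 ang -5.3188724557537235
sides [np.float64(-5.562998913120865), np.float64(-4.484285454597881)]
centre [0.51693152 0.07851076]
rails [0.4424151  0.02028018] [0.4574435  0.01894405] [0.56326239 0.00953604] [0.57893431 0.0081427 ] innerw 106.2362849828746 mid [0.51035295 0.01424005] [0.5106747  0.01421144]
railscrews [0.4508463  0.03906299] [0.57300507 0.02819604]
```

```bash
python3 -m inch '[{"twist":[0,0,0],"translation":[60,-9,10],"hand":30},{"twist":[0,0,0],"translation":[119,-9,30],"hand":30},{"twist":[0,0,0],"translation":[119,-9,80],"hand":30},{"twist":[0,0,0],"translation":[119,-9,125],"hand":30},{"twist":[0,0,0],"translation":[119,-9,145],"hand":30},{"twist":[0,0,0],"translation":[119,-9,145],"hand":30},{"twist":[0,0,0],"translation":[119,-9,145],"hand":30}]'; python3 rel.py .5165 .0787 .036 84.9
```

```text
time_s: 6.38
eef_pos: [0.5172, 0.0792, 0.0532]
ee_rot: [179.9, -0.0, 84.9]
force: [-0.2, 1.0, -0.4]
opening: 0.386
finger_force: 38.0
translation [-0.5, -0.6, 17.2] twist [0.018, -0.004, -0.005] now [0.5172 0.0792 0.0532] [ 1.7989e+02 -3.0000e-02  8.4870e+01] 6.375
```

```bash
python3 -m inch '[{"twist":[0,0,0],"translation":[-1,-2,10],"hand":30},{"twist":[0,0,0],"translation":[-1,-2,15],"hand":30},{"twist":[0,0,0],"translation":[-1,-2,17],"hand":30},{"twist":[0,0,0],"translation":[-1,-2,17],"hand":30}]'
```

```text
time_s: 6.88
eef_pos: [0.5141, 0.0791, 0.0353]
ee_rot: [180.0, -0.0, 84.9]
force: [-0.1, -0.3, -1.0]
opening: 0.383
finger_force: 38.0
```

```bash
python3 -m inch '[{"twist":[0,0,0],"translation":[0,0,0],"hand":58},{"twist":[0,0,0],"translation":[0,0,0],"hand":58},{"twist":[0,0,0],"translation":[0,0,0],"hand":58},{"twist":[0,0,0],"translation":[0,0,-15],"hand":58},{"twist":[0,0,0],"translation":[0,0,-70],"hand":58},{"twist":[0,0,0],"translation":[-60,0,-120],"hand":58},{"twist":[0,0,0],"translation":[-120,0,-160],"hand":58},{"twist":[0,0,0],"translation":[-120,0,-160],"hand":58}]'
python3 - <<'E'
from look import *
d=snap('wrist','w4');s=bot.sense();print(s['eef_pos'],s['ee_rot'])
E
python3 rel.py .4505 -.226 .2 86
```

```text
time_s: 7.88
eef_pos: [0.5042, -0.0427, 0.199]
ee_rot: [179.7, 0.0, 84.8]
force: [-0.0, 0.5, 0.4]
opening: 0.68
finger_force: 0.0
[ 0.50465921 -0.04417625  0.19992586] [1.79569229e+02 1.15096772e-01 8.47887906e+01]
translation [-186.0, -37.4, 0.0] twist [0.072, 0.02, -0.202] now [ 0.5047 -0.0442  0.1999] [1.7957e+02 1.2000e-01 8.4790e+01] 7.925
```

View pics/w4.png

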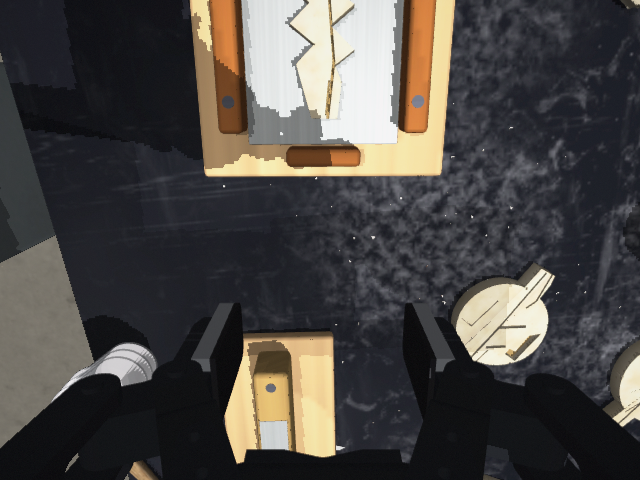

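The casting lies on the bed: near end at (325,118), bed edges at 247 and 398, so it is centred. The board is at the lower left (270,400). Next I check the casting's y and move over the board.

```bash
python3 -m inch '[{"twist":[0,0,-0.2],"translation":[-60,-12,0],"hand":60},{"twist":[0,0,-0.2],"translation":[-120,-24,0],"hand":60},{"twist":[0,0,-0.2],"translation":[-186,-37,0],"hand":60},{"twist":[0,0,-0.2],"translation":[-186,-37,0],"hand":60},{"twist":[0,0,-0.2],"translation":[-186,-37,0],"hand":60},{"twist":[0,0,-0.2],"translation":[-186,-37,0],"hand":60}]'
python3 - <<'E'
from look import *
d=pickle.load(open('pics/w4.pkl','rb'))
C=np.array([.5165,.0787]);ey=np.array([.0889,.996]);ex=np.array([.996,-.0889])
for p,z in [((308,118),.030),((340,118),.030),((205,176),.015),((443,174),.015),((219,132),.041),((427,132),.041)]:
    q=ray(d,*p,z)[:2]-C;print(p,(q@ex*1000).round(1),(q@ey*1000).round(1))
d=snap('wrist','w5')
E
```

```text
time_s: 8.68
eef_pos: [0.4506, -0.2211, 0.1954]
ee_rot: [180.0, -0.0, 86.2]
force: [0.3, -0.4, -0.2]
opening: 0.702
finger_force: 0.0
(308, 118) -10.7 -56.1
(340, 118) 11.0 -56.1
(205, 176) -87.6 -97.9
(443, 174) 88.3 -96.7
(219, 132) -69.0 -64.5
(427, 132) 68.0 -64.7
```

View pics/w5.png

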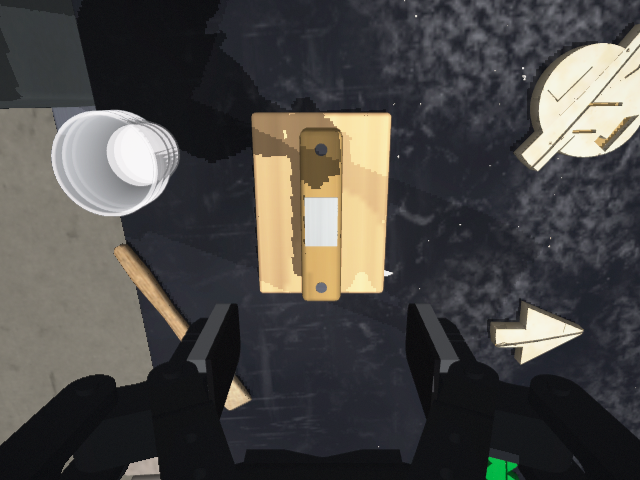

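The board is in view: top-face corners at (252,113), (391,113), (384,292), (261,292), with cleat screws at (321,150) and (321,287). The casting sits at press x≈0, y≈+3 mm.

```bash
python3 - <<'E'
from look import *
d=pickle.load(open('pics/w5.pkl','rb'));s=bot.sense()
P=np.array([ray(d,*p,.012)[:2] for p in [(252,113),(391,113),(384,292),(261,292)]])
print(P.round(4),P.mean(0),[np.linalg.norm(P[i]-P[i-1]).round(4) for i in range(4)])
a=lambda v:np.degrees(np.arctan2(v[1],v[0]))
print(a(P[1]-P[0]),a(P[2]-P[3]),a(P[0]-P[3])-90,a(P[1]-P[2])-90)
A,B=ray(d,321,150,.048)[:2],ray(d,321,287,.048)[:2];print((A+B)/2,a(A-B)-90,ray(d,321,222,.048))
E
python3 rel.py .4505 -.226 .04 86
```

```text
[[ 0.405  -0.149 ]
 [ 0.503  -0.1554]
 [ 0.495  -0.2935]
 [ 0.3964 -0.287 ]] [ 0.44985802 -0.22121575] [np.float64(0.1383), np.float64(0.0982), np.float64(0.1383), np.float64(0.0989)]
-3.738745790340134 -3.7451397567888853 -3.5756175068450915 -3.3202638138413505
[ 0.44914913 -0.22183606] -3.800960823396565 [ 0.44914467 -0.22190321  0.048     ]
translation [-5.0, 0.2, 155.3] twist [0.0, -0.005, 0.043] now [ 0.4506 -0.2211  0.1953] [ 1.800e+02 -3.000e-02  8.626e+01] 8.725
```

```bash
python3 -m inch '[{"twist":[0,0,0],"translation":[0,-1,60],"hand":60},{"twist":[0,0,0],"translation":[0,-1,115],"hand":60},{"twist":[0,0,0],"translation":[0,-1,150],"hand":60},{"twist":[0,0,0],"translation":[0,-1,165],"hand":60},{"twist":[0,0,0],"translation":[0,-1,165],"hand":60},{"twist":[0,0,0],"translation":[0,-1,165],"hand":20},{"twist":[0,0,0],"translation":[0,-1,165],"hand":20},{"twist":[0,0,0],"translation":[0,-1,165],"hand":20},{"twist":[0,0,0],"translation":[0,-1,165],"hand":20},{"twist":[0,0,0],"translation":[0,-1,165],"hand":20},{"twist":[0,0,0],"translation":[0,-1,165],"hand":20}]' 60; python3 -c "
from bench import bot;s=bot.sense();print(s['eef_pos'],s['ee_rot'])"
```

```text
time_s: 10.1
eef_pos: [0.4503, -0.223, 0.0319]
ee_rot: [179.8, 0.1, 86.1]
force: [0.8, 1.3, 7.2]
opening: 0.319
finger_force: 61.3
[ 0.45032432 -0.22297693  0.03187952] [1.79813419e+02 6.61825548e-02 8.61273365e+01]
```

```bash
python3 -m inch '[{"twist":[0,0,0],"translation":[0,0,-20],"hand":20},{"twist":[0,0,0],"translation":[0,0,-70],"hand":20},{"twist":[0,0,0.1],"translation":[30,5,-110],"hand":20},{"twist":[0,0,0.2],"translation":[85,15,-110],"hand":20},{"twist":[0,0,0.2],"translation":[140,25,-110],"hand":20},{"twist":[0,0,0.2],"translation":[195,35,-110],"hand":20},{"twist":[0,0,0.2],"translation":[250,45,-100],"hand":20},{"twist":[0,0,0.2],"translation":[290,46,-85],"hand":20},{"twist":[0,0,0.2],"translation":[304,46,-75],"hand":20},{"twist":[0,0,0.2],"translation":[304,46,-75],"hand":20},{"twist":[0,0,0.2],"translation":[304,46,-75],"hand":20}]' 60; python3 rel.py .5164 .0772 .062 84.9
python3 - <<'E'
from look import *
for n in ('wrist','scene'): snap(n,n+'6')
a=cv2.imread('pics/wrist6.png');b=cv2.imread('pics/scene6.png')[150:290,200:340]
b=cv2.resize(b,(480,480),interpolation=cv2.INTER_CUBIC);o=np.hstack([a,b]);cv2.imwrite('pics/c6.png',cv2.resize(o,(800,343)))
E
```

```text
time_s: 11.48
eef_pos: [0.5157, 0.0766, 0.1057]
ee_rot: [180.0, 0.0, 84.9]
force: [-0.1, 0.3, -2.1]
opening: 0.319
finger_force: 60.2
translation [0.7, 0.6, 43.7] twist [0.004, 0.003, -0.005] now [0.5157 0.0766 0.1057] [1.7997e+02 2.0000e-02 8.4870e+01] 11.475
```

View pics/c6.png

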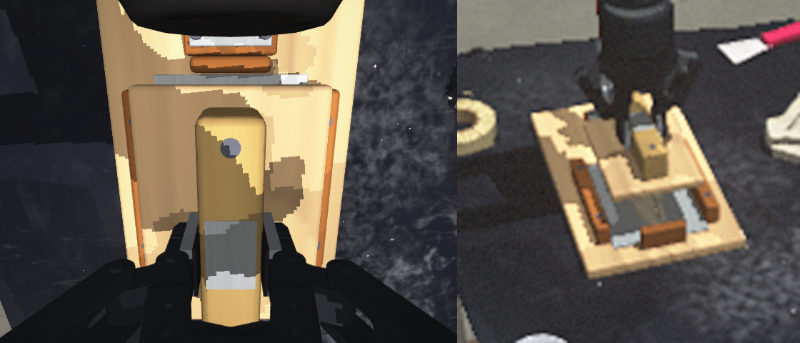

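The board is over the bed. Its far corners are at about (178,120) and (468,120) in the wrist image, with rails showing on both sides. Checking the alignment in numbers before lowering.

Run:
```python
from look import *
d=pickle.load(open('pics/wrist6.pkl','rb'));im=d['image']
C=np.array([.5165,.0787]);ey=np.array([.0889,.996]);ex=np.array([.996,-.0889])
pr=lambda u,v,z:np.round([(ray(d,u,v,z)[:2]-C)@e*1000 for e in (ex,ey)],1)
for p in [(178,120),(468,120),(182,300),(460,300)]: print(p,pr(*p,.0858))
g=cv2.cvtColor(im,cv2.COLOR_RGB2HSV)
for r in (150,180,240): print(r,[(i,int(g[r,i,0]),int(g[r,i,1]),int(g[r,i,2])) for i in list(range(164,192,2))+list(range(454,482,2))])
print(pr(323,207,.1218))
```

```text
(178, 120) [-50.5  68.8]
(468, 120) [48.8 68.8]
(182, 300) [-55.9   0.9]
(460, 300) [52.7  0.9]
150 [(164, 17, 108, 170), (166, 16, 104, 171), (168, 16, 105, 172), (170, 16, 103, 173), (172, 13, 158, 118), (174, 13, 176, 113), (176, 12, 175, 124), (178, 12, 171, 124), (180, 13, 176, 126), (182, 16, 104, 149), (184, 16, 103, 161), (186, 17, 106, 168), (188, 16, 106, 171), (190, 16, 105, 172), (454, 24, 69, 251), (456, 24, 70, 251), (458, 24, 72, 251), (460, 22, 85, 249), (462, 20, 92, 241), (464, 14, 171, 231), (466, 14, 174, 232), (468, 14, 172, 233), (470, 13, 174, 223), (472, 13, 177, 199), (474, 25, 69, 250), (476, 25, 66, 251), (478, 25, 66, 251), (480, 25, 65, 251)]
180 [(164, 16, 107, 170), (166, 17, 104, 170), (168, 16, 104, 171), (170, 16, 106, 174), (172, 16, 103, 173), (174, 17, 105, 175), (176, 12, 169, 110), (178, 12, 174, 120), (180, 13, 171, 125), (182, 12, 173, 125), (184, 14, 140, 120), (186, 17, 105, 156), (188, 16, 103, 164), (190, 16, 104, 171), (454, 24, 69, 251), (456, 23, 77, 251), (458, 21, 90, 247), (460, 15, 121, 221), (462, 14, 172, 233), (464, 13, 172, 234), (466, 14, 173, 232), (468, 13, 173, 215), (470, 13, 176, 188), (472, 25, 66, 251), (474, 25, 66, 251), (476, 25, 67, 251), (478, 24, 71, 251), (480, 25, 71, 251)]
240 [(164, 18, 102, 228), (166, 22, 79, 251), (168, 24, 75, 251), (170, 24, 73, 251), (172, 24, 72, 251), (174, 24, 72, 251), (176, 24, 69, 251), (178, 25, 68, 251), (180, 25, 66, 251), (182, 13, 162, 112), (184, 13, 174, 119), (186, 13, 172, 126), (188, 14, 174, 126), (190, 15, 124, 121), (454, 18, 99, 229), (456, 14, 175, 232), (458, 14, 173, 232), (460, 13, 176, 209), (462, 13, 175, 189), (464, 14, 149, 182), (466, 21, 91, 243), (468, 20, 92, 243), (470, 20, 92, 242), (472, 20, 92, 242), (474, 20, 93, 242), (476, 20, 93, 242), (478, 19, 93, 242), (480, 19, 96, 238)]
[-0.9 46.9]
```

Board and rails have the same image midline (322), so the board is centred. Lowering.

```bash
python3 -m inch '[{"twist":[0,0,0],"translation":[1,0,15],"hand":20},{"twist":[0,0,0],"translation":[1,0,25],"hand":20},{"twist":[0,0,0],"translation":[1,0,33],"hand":20},{"twist":[0,0,0],"translation":[1,0,40],"hand":20},{"twist":[0,0,0],"translation":[1,0,43],"hand":20},{"twist":[0,0,0],"translation":[1,0,43],"hand":20},{"twist":[0,0,0],"translation":[1,0,43],"hand":20}]'; python3 -c "
from bench import bot;s=bot.sense();print(s['eef_pos'],s['ee_rot'])"
```

```text
time_s: 12.45
eef_pos: [0.516, 0.0788, 0.0626]
ee_rot: [180.0, -0.0, 84.9]
force: [0.6, -0.4, -3.1]
opening: 0.316
finger_force: 60.2
[0.51595831 0.07881713 0.06257259] [ 1.79961438e+02 -1.33626530e-02  8.49371972e+01]
```

```bash
python3 -m inch '[{"twist":[0,0,0],"translation":[0,0,0],"hand":50},{"twist":[0,0,0],"translation":[0,0,0],"hand":50},{"twist":[0,0,0],"translation":[0,0,0],"hand":50},{"twist":[0,0,0],"translation":[0,0,-15],"hand":50},{"twist":[0,0,0],"translation":[-20,0,-65],"hand":50},{"twist":[0,0,0],"translation":[-70,0,-110],"hand":50},{"twist":[0,0,0],"translation":[-120,0,-140],"hand":50},{"twist":[0,0,0],"translation":[-120,0,-140],"hand":50}]'
python3 - <<'E'
from look import *
d=snap('wrist','w7');s=bot.sense();print(s['eef_pos'],s['ee_rot'])
E
```

```text
time_s: 13.45
eef_pos: [0.5065, -0.0436, 0.2062]
ee_rot: [179.5, 0.0, 84.7]
force: [-0.1, 1.0, -0.3]
opening: 0.587
finger_force: 0.0
[ 0.50560063 -0.04199595  0.20437181] [ 1.79767125e+02 -2.02543850e-02  8.47530160e+01]
```

View pics/w7.png

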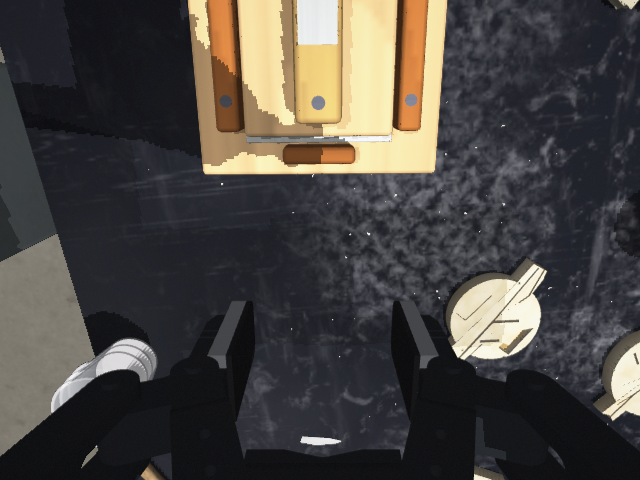

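The board is seated squarely between the rails, its near edge at row 137 and columns 245 to 393. Next is the handle: I check its expected position against both overview images.

```bash
python3 - <<'E'
from look import *
C=np.array([.5165,.0787,0]);ey=np.array([.0889,.996,0])
G=C+.154*ey+[0,0,.224];E_=C+.1625*ey+[0,0,.258];print(G)
for n in ('scene','side'):
    d=pickle.load(open(f'pics/{n}0.pkl','rb'));h=cv2.cvtColor(d['image'],cv2.COLOR_RGB2HSV)
    m=((h[...,1]>150)&(h[...,2]>90)&((h[...,0]<6)|(h[...,0]>174))).astype(np.uint8);m[:, :240]=0;m[:,295:]=0;m[215:]=0
    ys,xs=np.nonzero(m);t=ys.min();print(n,'grip',proj(d,G),'end',proj(d,E_),'mask top',t,xs[ys<=t+1].mean(),'rows mid',[(r,xs[ys==r].min(),xs[ys==r].max()) for r in range(t,ys.max(),5) if (ys==r).any()])
E
python3 rel.py .5302 .2321 .216 84.9
```

```text
[0.5301906 0.232084  0.224    ]
scene grip [257.71386956 136.74024873] end [256.26385583 123.96588398] mask top 123 257.42857142857144 rows mid [(123, np.int64(257), np.int64(257)), (128, np.int64(254), np.int64(261)), (133, np.int64(254), np.int64(261)), (138, np.int64(255), np.int64(262)), (143, np.int64(256), np.int64(261)), (148, np.int64(257), np.int64(257)), (153, np.int64(257), np.int64(257)), (158, np.int64(258), np.int64(258)), (163, np.int64(258), np.int64(264))]
side grip [273.50498582 169.36135225] end [272.90309107 157.66890812] mask top 157 273.5 rows mid [(157, np.int64(272), np.int64(275)), (162, np.int64(270), np.int64(277)), (167, np.int64(271), np.int64(277)), (172, np.int64(271), np.int64(277)), (192, np.int64(275), np.int64(277))]
translation [275.2, -0.5, -11.5] twist [0.039, -0.003, -0.025] now [ 0.5056 -0.042   0.2044] [ 1.7977e+02 -2.0000e-02  8.4750e+01] 13.5
```

The predicted grip point and handle end match the red mask within 1 px in both views. Moving over the handle at z = 0.33.

```bash
python3 -m inch '[{"twist":[0,0,0],"translation":[0,0,-60],"hand":55},{"twist":[0,0,0],"translation":[0,0,-120],"hand":55},{"twist":[0,0,0],"translation":[50,0,-128],"hand":55},{"twist":[0,0,0],"translation":[110,0,-128],"hand":55},{"twist":[0,0,0],"translation":[170,0,-128],"hand":55},{"twist":[0,0,0],"translation":[230,0,-128],"hand":55},{"twist":[0,0,0],"translation":[275,0,-128],"hand":55},{"twist":[0,0,0],"translation":[275,0,-128],"hand":55},{"twist":[0,0,0],"translation":[275,0,-128],"hand":55},{"twist":[0,0,0],"translation":[275,0,-128],"hand":55}]' 60; python3 rel.py .5306 .2321 .216 84.9
```

```text
time_s: 14.75
eef_pos: [0.5291, 0.2323, 0.3302]
ee_rot: [-180.0, 0.0, 84.9]
force: [-0.8, -0.1, 0.7]
opening: 0.649
finger_force: 0.0
translation [-0.1, 1.6, 114.2] twist [-0.004, 0.004, -0.003] now [0.5291 0.2323 0.3302] [-1.7997e+02  2.0000e-02  8.4880e+01] 14.75
```

```bash
python3 -m inch '[{"twist":[0,0,0],"translation":[0,2,40],"hand":55},{"twist":[0,0,0],"translation":[0,2,80],"hand":55},{"twist":[0,0,0],"translation":[0,2,105],"hand":55},{"twist":[0,0,0],"translation":[0,2,114],"hand":55},{"twist":[0,0,0],"translation":[0,2,114],"hand":55},{"twist":[0,0,0],"translation":[0,2,114],"hand":15},{"twist":[0,0,0],"translation":[0,2,114],"hand":15},{"twist":[0,0,0],"translation":[0,2,114],"hand":15},{"twist":[0,0,0],"translation":[0,2,114],"hand":15},{"twist":[0,0,0],"translation":[0,2,114],"hand":15},{"twist":[0,0,0],"translation":[0,2,114],"hand":15}]' 60; python3 -c "
from bench import bot;s=bot.sense();print(s['eef_pos'],s['ee_rot'])"
```

```text
time_s: 16.12
eef_pos: [0.5299, 0.2336, 0.218]
ee_rot: [-179.9, -0.1, 84.9]
force: [-5.1, 1.0, 6.2]
opening: 0.271
finger_force: 58.4
[0.52992708 0.2336277  0.21795194] [-1.79886165e+02 -8.71692294e-02  8.49343293e+01]
```

The opening is 23 mm, so the grip is held. I follow the path in short stages while watching the force.

```bash
python3 -m inch '[{"twist":[0,0,0],"translation":[10,0,2],"hand":15},{"twist":[0,0,0],"translation":[22,0,6],"hand":15},{"twist":[0,0,0],"translation":[34,0,10],"hand":15},{"twist":[0,0,0],"translation":[46,0,14],"hand":15},{"twist":[0,0,0],"translation":[56,0,18],"hand":15},{"twist":[0,0,0],"translation":[68,0,23.5],"hand":15},{"twist":[0,0,0],"translation":[79,0,29],"hand":15},{"twist":[0,0,0],"translation":[90,0,34],"hand":15},{"twist":[0,0,0],"translation":[90,0,34],"hand":15}]' 60; python3 -c "
from bench import bot;s=bot.sense();print(s['eef_pos'],s['ee_rot'],s['force'])"
```

```text
time_s: 17.25
eef_pos: [0.5378, 0.323, 0.1825]
ee_rot: [-179.8, 0.0, 85.0]
force: [-6.5, 0.8, 2.7]
opening: 0.271
finger_force: 64.0
[0.53778755 0.32301947 0.18249257] [-1.79822996e+02  4.63219656e-02  8.49868597e+01] [-6.47628923  0.84408204  2.69600345]
```

```bash
python3 -m inch '[{"twist":[0,0,0],"translation":[10,0,4.5],"hand":15},{"twist":[0,0,0],"translation":[20,0,9],"hand":15},{"twist":[0,0,0],"translation":[27,0,12.5],"hand":15},{"twist":[0,0,0],"translation":[33,0,16],"hand":15},{"twist":[0,0,0],"translation":[39,0,21],"hand":15},{"twist":[0,0,0],"translation":[44,0,26],"hand":15},{"twist":[0,0,0],"translation":[48,0,33],"hand":15},{"twist":[0,0,0],"translation":[51,0,40],"hand":15},{"twist":[0,0,0],"translation":[51,0,40],"hand":15}]' 60; python3 -c "
from bench import bot;s=bot.sense();print(s['eef_pos'],s['ee_rot'],s['force'])"
```

```text
time_s: 18.38
eef_pos: [0.5427, 0.3763, 0.144]
ee_rot: [-179.9, -0.3, 84.9]
force: [-6.3, 8.1, 4.9]
opening: 0.268
finger_force: 58.3
[0.54271768 0.37633098 0.14399558] [-179.92762303   -0.34432534   84.91576193] [-6.33091101  8.10385247  4.93653621]
```

```bash
python3 -m inch '[{"twist":[0,0,0],"translation":[2,0,9],"hand":15},{"twist":[0,0,0],"translation":[4,0,18],"hand":15},{"twist":[0,0,0],"translation":[5,0,28],"hand":15},{"twist":[0,0,0],"translation":[5,0,35],"hand":15},{"twist":[0,0,0],"translation":[5,0,40],"hand":15},{"twist":[0,0,0],"translation":[5,0,42],"hand":15},{"twist":[0,0,0],"translation":[5,0,42],"hand":15},{"twist":[0,0,0],"translation":[5,0,42],"hand":15}]' 60; python3 -c "
from bench import bot;s=bot.sense();print(s['eef_pos'],s['ee_rot'],s['force'])"
```

```text
time_s: 19.38
eef_pos: [0.5435, 0.384, 0.1022]
ee_rot: [-180.0, -0.6, 84.9]
force: [-6.8, 15.2, 1.8]
opening: 0.265
finger_force: 58.3
[0.54349059 0.38401241 0.10219222] [-179.99325184   -0.63644326   84.86797265] [-6.83010412 15.15286324  1.84796328]
```

The grip point is at z≈0.110, which is the locked height. I let go, rise and look.

```bash
python3 -m inch '[{"twist":[0,0,0],"translation":[-3,0,0],"hand":55},{"twist":[0,0,0],"translation":[-3,0,0],"hand":55},{"twist":[0,0,0],"translation":[-3,0,0],"hand":55},{"twist":[0,0,0],"translation":[-3,0,0],"hand":55},{"twist":[0,0,0],"translation":[-3,0,-40],"hand":55},{"twist":[0,0,0],"translation":[-3,0,-100],"hand":55},{"twist":[0,0,0],"translation":[-3,0,-160],"hand":55},{"twist":[0,0,0],"translation":[-3,0,-220],"hand":55},{"twist":[0,0,0],"translation":[-3,0,-220],"hand":55},{"twist":[0,0,0],"translation":[-3,0,-220],"hand":55}]'
python3 - <<'E'
from look import *
d=snap('scene','s8');e=snap('side','sd8')
f=lambda n,a:cv2.resize(cv2.imread(f'pics/{n}.png')[a[1]:a[1]+150,a[0]:a[0]+100],(400,600),interpolation=cv2.INTER_CUBIC)
cv2.imwrite('pics/c8.png',np.hstack([f('s8',(225,125)),f('sd8',(235,150))]))
C=np.array([.5165,.0787,0]);ey=np.array([.0889,.996,0])
for x in (d,e): print(proj(x,C+.302*ey+[0,0,.112]),proj(x,C+.337*ey+[0,0,.113]),proj(x,C+[0,0,.078]))
print(bot.sense()['force'])
E
```

```text
time_s: 20.62
eef_pos: [0.5439, 0.375, 0.3198]
ee_rot: [-180.0, 0.0, 84.9]
force: [-0.2, -0.5, -0.7]
opening: 0.641
finger_force: 0.0
[248.28949228 146.62371647] [245.73662503 140.84087478] [274.30282024 212.4603196 ]
[268.34492564 184.82312467] [267.06494175 180.58090358] [281.51925382 235.87114941]
[ 0.36090492 -0.6451156  -0.31124598]
```

View pics/c8.png

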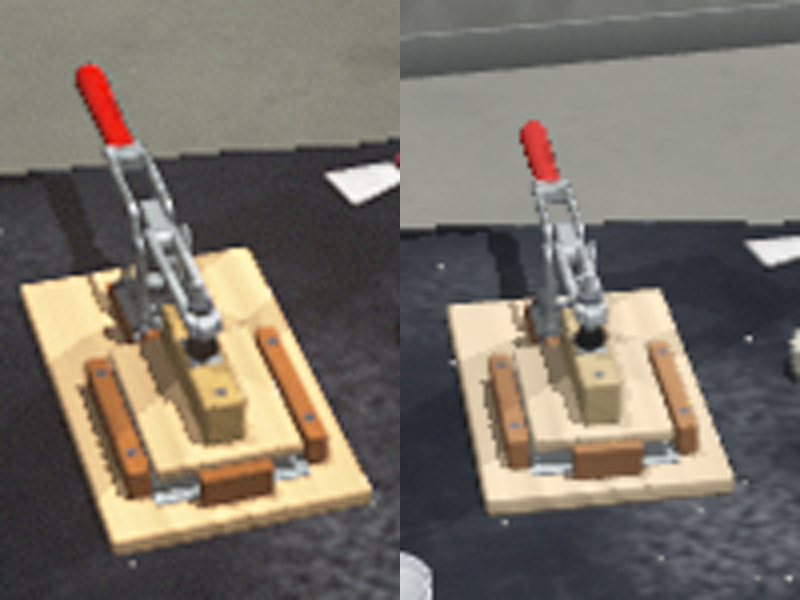

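The foot bears on the cleat's middle plate. The handle end is at (247,142) in the scene view and (268,181) in the side view, within 2 px of the locked prediction, and it stayed there after release. The board is level between the rails and the robot is clear. Handing in.

```bash
python3 -c "
from bench import bot
print(bot.job_done())"
```

```text
the job is handed in; nothing more can be done
None
```

The cream zigzag casting lies flat on the bed, the press board sits over it between the rails, the clamp is locked with its foot on the cleat, and the job is handed in at about 21 s; no verdict came back.

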